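# Lock the coarse rivet sieve section onto its catch pan

## Task

Stack the coarse sieve section (the one with the orange grip bar) on the catch pan: lower it with its two ears in the pan's two open slots until it sits flat on the pan's floor, then give it a quarter turn clockwise, seen from above, so that the ears lock under the pan's lips. Let go of it there, and leave the green-barred fine section where it stands.

Things in the scene. Friction and masses are not known exactly. Their poses are not given: they have to be found in the camera images.
- coarse_grip (a point): Centre of the ORANGE grip bar of the loose coarse sieve section (160 g), on its axis, 82 mm above its underside. Bar 14 wide (own x), 70 long (own y), 14 high, on two uprights at y +-31, 25 mm over the mouth of a barrel of diameter 62, height 50. At the foot two ears stick out along own +y and -y (in line with the bar): 20 wide, 8 high, to 54 mm from the axis. z up; a half turn looks the same.
- fine_grip (a point): Centre of the GREEN grip bar of the fine sieve section (small holes): same shape and size as the coarse one; to be left alone. The two sections may have swapped places.
- pan: Catch pan, fixed: round aluminium well, outer diameter 136, rim 26 mm high, on a dark 156 mm disc. Origin: centre of its underside, on the table; z up. Inner floor at 10 mm (grip point of a seated section at 92). Two lips, 90 degree arcs with a white mark in the middle, centred on own +x and -x, reach in to 41 mm from the axis, z 21 to 26. A half turn looks the same.
- pan_slot (a point): On the pan's floor (z 10 mm), 47 mm from its axis along the pan's own +y: middle of one open slot; the other is opposite, at -y. Slots are 90 degrees wide; ears have about 10 mm and 20 degrees of play. 90 degrees clockwise from above brings the ears under the white marks; stops at about 108 degrees clockwise, 33 anticlockwise. No spring or detent. Axes as the pan's.
Mind the look-alikes: they are no part of the job. Leave any red or yellow look-alike of the part that bears coarse_grip alone.

How it is judged:
On the way:
1. the coarse section is down on the pan's floor with its ears in the slots (horizontal distance between coarse_grip and pan below 0.018 m and z of coarse_grip in the frame of pan below 0.099 m and angle between the y axis of coarse_grip and the y axis of pan, either way round below 0.8 rad), for 0.1 s.
At the end, for the whole second after the job is handed in: The coarse section sits on the pan's floor (grip point 86 to 99 mm above the table, within 18 mm of the pan's axis, tilted under 7 degrees), its ears turned at least 63 degrees from the slots (a quarter turn is 90), under the lips (horizontal distance between coarse_grip and pan below 0.018 m and z of coarse_grip in the frame of pan between 0.086 and 0.099 m and angle between coarse_grip's own z axis and vertical below 0.12 rad and angle between the y axis of coarse_grip and the y axis of pan, either way round above 1.1 rad); the robot touches nothing.
It fails at once if the fine section is moved more than 30 mm (distance of fine_grip from where it was at the start of the episode above 0.03 m).
It also fails if it takes over 43 s, if anything falls off the work surface, if the arm or the gripper's body presses on something with over 40 N, if the wrist force passes 120 N, or if a joint passes its speed limit or range.

## Robot

A 6-joint arm with a two-finger parallel gripper is mounted at the origin on a cart in front of the work surface, level with it; the furniture and walls round the work are solid. World frame = base frame: x ahead of the robot, y to its left, z up, the work surface at z = 0. Lengths are in m, angles in rad, forces in N, time in s.
With the tool pointing down it reaches from about 0.375 to 0.9 m from the base axis. Payload 3.1 kg.
Tool frame: the origin (TCP) lies on the centre line of the jaws, within the pads' length; the fingertips stand robot.finger_overhang ahead of it and the grasp point (between the pads) lies 2 mm behind it (robot.finger_overhang is the distance from the TCP to the fingertips, in m); z points along the fingers, y is the direction in which the jaws open and shut (so a half turn about z gives the same grasp; the last joint's range is limited). The gripper opens to 87 mm and grips with 3 to 60 N. Pads are 19 mm wide; open, the fingers measure 117 mm over their backs; the gripper's body (75 mm by 190 mm) begins 51 mm behind the grasp point.
Start: joints at [1.052, 0.527, 1.433, -0, 1.181, -0.178], TCP at [0.208, 0.589, 0.24] pointing down, gripper open.
Joint ranges: [-3.08, 3.08], [-0.75, 2.2], [0.22, 2.44], [-1.43, 4.57], [0, 2.65], [-2.85, 2.85]. Speed limits (rad/s): [2.79, 2.79, 3.14, 3.14, 3.14, 3.14].

## Interface

Orientations are given as a unit quaternion [x, y, z, w].
In Python, from rig import robot gives the robot as it stands. The module is installed in compiled form; this text tells all that it offers.
- The arm moves only by the tool step_arm, never from a script. Its arguments are lists of equal length, an entry for each row: "slide": the shift along the tool's x, y, z in mm, a list of three; "twist": the turn about the tool's z in degrees. A call has 1 to 20 rows; each row shifts and turns the commanded pose from where the row before left it, along the tool's axes as they then stand; what a row does not reach is not made up. A row lasts 1/12 s, in which the tool goes at most 41.7 mm and 7.16 degrees, less where a joint would pass 70% of its speed; a pose out of reach is approached as far as the arm can. A call is refused whole if a number of a shift passes 41.7 or a number of a turn 7.16, either way. A call with a gripper value outside its range is refused whole. "jaw" is the finger opening in mm, from 0 to 87, set as the call begins (left out, the last holds). The fingers move at their own pace and stop on an object; "force" is the grip in N (left out, the last holds). Time passes only in rows, so rows that do not move let the fingers close. It gives the time, the measured TCP pose, the force and the opening at its end, in the units of the state.
- robot.get_obs(): the state, without advancing time (a new reading comes with each control period).
- robot.camera(name): name is "scene" or "top" or "wrist"; returns a dict with "color" (384x512x3 uint8, blue, green, red), "depth" (384x512 float32, m along the optical axis (not along the pixel's ray), 0 where there is no reading), "camera_matrix" (3x3 intrinsics, pixels), "origin" and "orientation" of the camera in the world. Camera axes: x right, y down, z forward; pixel columns grow to the right and rows downward; lengths in m; the calibration is good to about 2 mm. The wrist camera is an equidistant fisheye: a pixel r from the principal point sees the ray r / f radians off the axis. A picture is of the moment at which its call begins.
- robot.hand_in(): hands the job in, once; it reports no verdict.
The state is a dict: "time": time; "q": joint angles; "joint_velocities": joint speeds; "joint_torque": joint torques, N m; "position": TCP position; "tool_rot": TCP orientation; "ft_force": force on the tool from outside, world axes, zero at the start; "moment": the same for the moment, N m; "grip_width": finger opening in m.
Only numpy, scipy, OpenCV 4.12 (cv2) and the standard library are available. Lean on these libraries where they do the work, as an engineer would, in place of code of your own. Each camera call takes 0.05 s, during which the arm holds its last target.

## Working session

There is one attempt and no reset: what is moved stays moved. The work goes in short steps, Python scripts to look and compute and a tool call to move; the robot and the scene stay as the last step left them, time stands still between calls to the robot, and variables do not carry over. Pictures are saved under pics/ and viewed, and the job is handed in when it is done.

Besides the shell and the picture viewer there is one more tool, called as name(argument=value, ...), one argument or row to a line, values as JSON. step_arm: Moves the arm, as the interface text tells. Its arguments: {"type":"object","properties":{"slide":{"type":"array","items":{"type":"array","items":{"type":"number"}}},"twist":{"type":"array","items":{"type":"number"}},"jaw":{"type":"number"},"force":{"type":"number"}},"required":["slide","twist"]}

```bash
mkdir -p pics; python3 - <<'E'
from rig import robot
import cv2,numpy as np,pickle
o=robot.get_obs();print(o['time'],o['position'],o['tool_rot'],o['grip_width'],robot.finger_overhang)
d={}
for n in ('scene','top'):
    c=robot.camera(n);d[n]=c;cv2.imwrite(f'pics/{n}0.png',c['color']);print(n,c['origin'],c['orientation'],c['camera_matrix'])
pickle.dump(d,open('c0.pkl','wb'))
E
```

```text
0.0 [0.20796105 0.58863317 0.23856451] [ 1.69091169e-01  9.85599794e-01 -1.04704371e-03 -3.54831168e-04] 0.08724882840523047 0.017
scene [-0.51731392 -1.04947117  0.79231086] [ 0.78382533 -0.30449465  0.19065682 -0.50650848] [[447.79740825   0.         261.49863657]
 [  0.         447.79740825 194.67322719]
 [  0.           0.           1.        ]]
top [0.20287681 0.07856477 1.52696969] [-0.70200697  0.70511917 -0.06506987  0.07588863] [[495.04852266   0.         250.23370358]
 [  0.         495.04852266 185.03331447]
 [  0.           0.           1.        ]]
```

View pics/scene0.png

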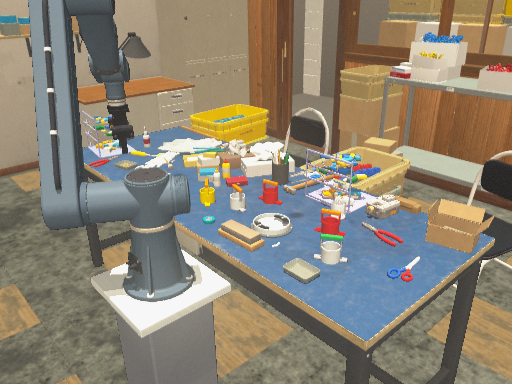

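View pics/top0.png

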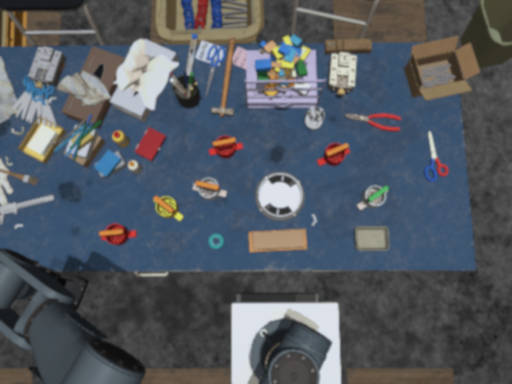

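Orange-barred sections in the top view are at (208,187) with a white/grey barrel, (226,146), (335,153) and (116,234) with red barrels, and (167,207) with a yellow one. The green-barred fine section is at (374,195). The grey-white one at (208,187) fits the coarse section. The pan is at (280,195). I'll confirm in an enlarged crop and measure.

```bash
cat > h.py <<'E'
import numpy as np,cv2
from scipy.spatial.transform import Rotation as R
def ray(c,uv,z):
    K=c['camera_matrix'];uv=np.atleast_2d(uv).astype(float)
    d=np.c_[(uv[:,0]-K[0,2])/K[0,0],(uv[:,1]-K[1,2])/K[1,1],np.ones(len(uv))]
    d=R.from_quat(c['orientation']).apply(d);o=np.array(c['origin'])
    return o+d*((z-o[2])/d[:,2])[:,None]
def pts(c):
    h,w=c['depth'].shape;v,u=np.mgrid[:h,:w];K=c['camera_matrix'];z=c['depth']
    d=np.stack([(u-K[0,2])/K[0,0]*z,(v-K[1,2])/K[1,1]*z,z],-1)
    return R.from_quat(c['orientation']).apply(d.reshape(-1,3)).reshape(h,w,3)+np.array(c['origin'])
E
python3 - <<'E'
import pickle,cv2,numpy as np
from h import *
d=pickle.load(open('c0.pkl','rb'));c=d['top'];im=c['color'];P=pts(c)
a=im[165:225,180:310];cv2.imwrite('pics/crop0.png',cv2.resize(a,None,fx=6,fy=6,interpolation=cv2.INTER_CUBIC))
s=d['scene'];cv2.imwrite('pics/crop0s.png',cv2.resize(s['color'][175:245,190:300],None,fx=7,fy=7,interpolation=cv2.INTER_CUBIC))
hsv=cv2.cvtColor(im,cv2.COLOR_BGR2HSV)
m=((hsv[...,0]>5)&(hsv[...,0]<20)&(hsv[...,1]>130)&(hsv[...,2]>120)).astype(np.uint8)
w=np.zeros_like(m);w[170:205,190:232]=1;m*=w
v,u=np.nonzero(m);r=cv2.minAreaRect(np.c_[u,v].astype(np.float32));print(len(u),r,u.mean(),v.mean())
bx=cv2.boxPoints(r);q=ray(c,bx,.089);print(q,q.mean(0))
z=P[m>0][:,2];print('depth z',np.percentile(z,[10,50,90]))
# pan
w=np.zeros_like(m);w[165:225,250:312]=1
M=(w>0)&(P[...,2]>.018)&(P[...,2]<.04)
v,u=np.nonzero(M);cn,_=cv2.findContours(M.astype(np.uint8),0,1);k=max(cn,key=cv2.contourArea)
q=ray(c,k[:,0,:],.026);(cx,cy),rr=cv2.minEnclosingCircle(q[:,:2].astype(np.float32));print('pan',cx,cy,rr)
# polar sample brightness
g=cv2.cvtColor(im,cv2.COLOR_BGR2GRAY)
E
```

```text
102 ((206.88992309570312, 185.3669891357422), (22.796266555786133, 4.7891316413879395), 16.699243545532227) 206.91176470588235 185.3235294117647
[[0.49690568 0.26346982 0.089     ]
 [0.5108119  0.25963485 0.089     ]
 [0.49054654 0.19439615 0.089     ]
 [0.47672434 0.19833743 0.089     ]] [0.49374711 0.22895956 0.089     ]
depth z [0.08530454 0.08910367 0.09357626]
pan 0.4748436510562897 0.009588154032826424 0.06839538365602493
```

View pics/crop0.png

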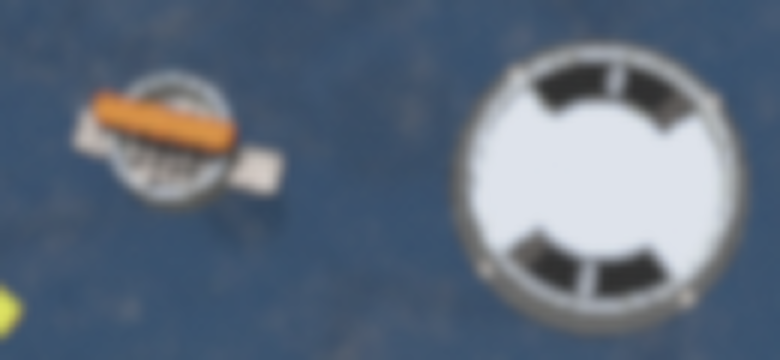

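View pics/crop0s.png

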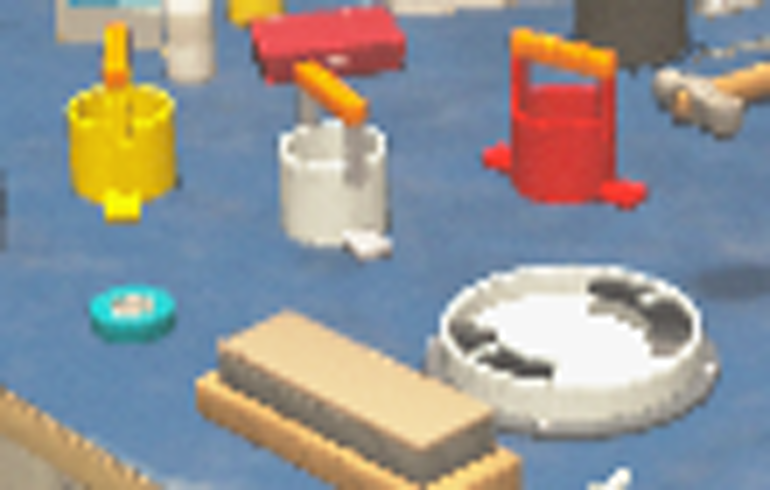

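The crops confirm it. The white-barrel section with the orange bar is at top crop (165,120), which is top pixel (207,186), and its ears are visible. The pan's white marks are at crop (617,80) and (588,278). I'll cross-check the axis with the ears and work out the angles.

```bash
python3 - <<'E'
import pickle,cv2,numpy as np
from h import *
from rig import robot
d=pickle.load(open('c0.pkl','rb'));c=d['top'];im=c['color']
mk=np.array([[617,80],[588,278]])/6-.42+[180,165]
q=ray(c,mk,.026);v=q[0]-q[1];print('marks',q[:,:2],'mid',q.mean(0)[:2],'len',np.hypot(*v[:2]),'x yaw',np.degrees(np.arctan2(v[1],v[0])))
w=np.zeros(im.shape[:2],bool);w[165:225,250:312]=1
# brightest inner floor + lips: dark lip blobs
g=cv2.cvtColor(im,cv2.COLOR_BGR2GRAY);hsv=cv2.cvtColor(im,cv2.COLOR_BGR2HSV)
P=pts(c)
XY=ray(c,np.stack(np.meshgrid(range(250,312),range(165,225)),-1).reshape(-1,2),.026)[:,:2]
gg=g[165:225,250:312].ravel();r=np.hypot(*(XY-[.4748,.0096]).T)
s=(r<.058)&(gg<100);D=XY[s]-[.4748,.0096];a=np.arctan2(D[:,1],D[:,0]);print('lip yaw',np.degrees(np.angle(np.exp(2j*a).mean())/2),s.sum(),'centroids',D[D[:,0]>0].mean(0),D[D[:,0]<0].mean(0))
e=np.array([[[90,132]],[[258,170]]]).reshape(-1,2)/6-.42+[180,165]
print('ears',ray(c,e,.008)[:,:2])
# scene view of bar
c2=d['scene'];h2=cv2.cvtColor(c2['color'],cv2.COLOR_BGR2HSV)
m=((h2[...,0]>5)&(h2[...,0]<22)&(h2[...,1]>150)&(h2[...,2]>120));w=np.zeros_like(m);w[180:196,230:246]=1
vv,uu=np.nonzero(m&w);print('scene bar',len(uu),uu.mean(),vv.mean(),ray(c2,[[uu.mean(),vv.mean()]],.082))
o=robot.get_obs();Rm=R.from_quat(o['tool_rot']).as_matrix();print('toolx',Rm[:,0],'tooly yaw',np.degrees(np.arctan2(Rm[1,1],Rm[0,1])),np.degrees(o['q']))
E
```

```text
marks [[0.5286272  0.0013895 ]
 [0.42544346 0.01778484]] mid [0.47703533 0.00958717] len 0.10447818299812563 x yaw -9.02850906724683
lip yaw -7.720594480498453 179 centroids [ 0.04676983 -0.00684563] [-0.04583413  0.00584427]
ears [[0.50646007 0.27596277]
 [0.48576285 0.18794124]]
scene bar 36 236.47222222222223 187.77777777777777 [[0.49622577 0.23027418 0.082     ]]
toolx [-9.42816127e-01  3.33313141e-01  3.16383635e-04] tooly yaw 70.5300391916623 [ 6.03041083e+01  3.02740181e+01  8.21455476e+01 -1.16716301e-03
  6.76885292e+01 -1.02254699e+01]
```

The estimates agree: the bar centre is about (0.495, 0.230) by bar, ears and scene view, with yaw about 74°. The pan is at (0.475, 0.010) with mark axis about -8°. First I'll move over the section at height, then turn.

step_arm(
  slide=[
    [-24.4,-15.1,0],
    [-24.4,-15.1,0],
    [-24.4,-15.1,0],
    [-24.4,-15.1,0],
    [-24.4,-15.1,0],
    [-24.4,-15.1,0],
    [-24.4,-15.1,0],
    [-24.4,-15.1,0],
    [-24.4,-15.1,0],
    [-24.4,-15.1,0],
    [-24.4,-15.1,0],
    [-24.4,-15.1,0],
    [-24.4,-15.1,0],
    [-24.4,-15.1,0],
    [-24.4,-15.1,0],
    [-24.4,-15.1,0],
  ],
  twist=[0,0,0,0,0,0,0,0,0,0,0,0,0,0,0,0],
)

```text
time: 1.43
position: [0.4962, 0.23, 0.2392]
tool_rot: [0.169, 0.986, -0.0, -0.0]
ft_force: [0.5, 0.6, -0.0]
grip_width: 0.0869
```

step_arm(
  slide=[
    [0,0,0],
    [0,0,0],
    [0,0,0],
    [0,0,0],
    [0,0,0],
    [0,0,0],
    [0,0,0],
    [0,0,0],
    [0,0,0],
    [0,0,0],
    [0,0,0],
    [0,0,0],
    [0,0,0],
    [0,0,0],
    [0,0,0],
  ],
  twist=[6.6,6.6,6.6,6.6,6.6,6.6,6.6,6.6,6.6,6.6,6.6,6.6,6.6,0,0],
)

```text
time: 2.68
position: [0.4956, 0.2313, 0.2392]
tool_rot: [0.794, 0.608, -0.0, -0.0]
ft_force: [-0.8, 0.0, -0.4]
grip_width: 0.087
```

```bash
cat > look.py <<'E'
import sys,pickle,cv2,numpy as np
from h import *
from rig import robot
n=sys.argv[1]
o=robot.get_obs();Rm=R.from_quat(o['tool_rot']).as_matrix()
print(o['time'],o['position'],'tooly yaw',np.degrees(np.arctan2(Rm[1,1],Rm[0,1])),'q6',np.degrees(o['q'][5]),o['ft_force'],o['moment'],o['grip_width'])
d={}
for k in sys.argv[2:]:
    d[k]=robot.camera(k);cv2.imwrite(f'pics/{k}{n}.png',d[k]['color'])
    if k=='wrist':print(d[k]['camera_matrix'],d[k]['origin'],d[k]['orientation'])
pickle.dump(d,open(f'c{n}.pkl','wb'))
E
python3 look.py 1 wrist
```

```text
2.6833 [0.49555263 0.2312702  0.2392408 ] tooly yaw -15.101011236537428 q6 28.4085001278701 [-0.79855183  0.04460895 -0.4209526 ] [-0.07668376  0.03391077  0.01065096] 0.08701132481627384
[[297.31863964   0.         257.09972438]
 [  0.         297.31863964 193.64085788]
 [  0.           0.           1.        ]] [0.51600575 0.30997628 0.38218913] [ 0.98001396 -0.13024065 -0.02018967  0.14900464]
```

View pics/wrist1.png

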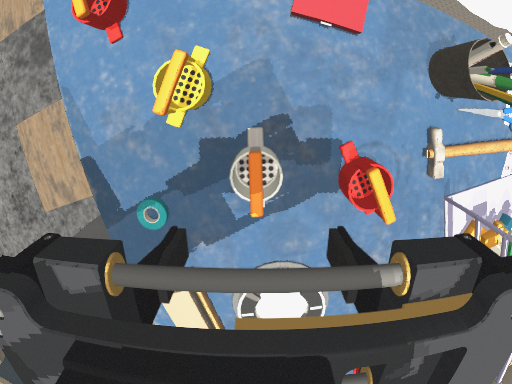

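The wrist view shows the coarse section at (256,183), large holes and white barrel, nearly aligned with the jaws. The red one at (366,183) sits to its right and the yellow one at (183,85) to the upper left. I'll refine the bar's position from this view.

```bash
cat >> h.py <<'E'
def fray(c,uv,z):
    K=c['camera_matrix'];p=(np.atleast_2d(uv)-[K[0,2],K[1,2]])/K[0,0];t=np.hypot(*p.T)
    d=np.c_[p*(np.sin(t)/np.maximum(t,1e-9))[:,None],np.cos(t)]
    d=R.from_quat(c['orientation']).apply(d);o=np.array(c['origin'])
    return o+d*((z-o[2])/d[:,2])[:,None]
E
python3 - <<'E'
import pickle
from h import *
c=pickle.load(open('c1.pkl','rb'))['wrist'];h=cv2.cvtColor(c['color'],cv2.COLOR_BGR2HSV)
m=((h[...,0]>5)&(h[...,0]<20)&(h[...,1]>150)&(h[...,2]>100));w=np.zeros_like(m);w[140:225,240:275]=1
v,u=np.nonzero(m&w);uv=np.c_[u,v].astype(np.float32)
q=fray(c,uv,.089);r=cv2.minAreaRect((q[:,:2]*1000).astype(np.float32));print(len(u),r,cv2.boxPoints(r))
# axis line from top-face rows
print(fray(c,[[256,150],[256,217]],.089))
E
```

```text
814 ((493.037109375, 231.29052734375), (68.67090606689453, 13.82180118560791), 77.6622314453125) [[478.94922 199.22473]
 [492.45178 196.27136]
 [507.125   263.35632]
 [493.62244 266.3097 ]]
[[0.50275744 0.26607245 0.089     ]
 [0.48402695 0.19715832 0.089     ]]
```

The wrist view gives the bar at (0.493, 0.231), size 68.7 x 13.8 mm as specified, yaw about 77°, which agrees with the ears. Now I'll descend and grip.

step_arm(
  slide=[
    [-0.6,-2.4,10],
    [0,0,18],
    [0,0,20],
    [0,0,20],
    [0,0,20],
    [0,0,20],
    [0,0,20],
    [0,0,15],
    [0,0,9],
    [0,0,5],
    [0,0,0],
    [0,0,0],
  ],
  twist=[-2,0,0,0,0,0,0,0,0,0,0,0],
)

```text
time: 3.73
position: [0.4938, 0.2315, 0.0829]
tool_rot: [0.784, 0.621, 0.0, 0.0]
ft_force: [-0.7, 0.0, -0.2]
grip_width: 0.0873
```

step_arm(
  slide=[
    [0,0,0],
    [0,0,0],
    [0,0,0],
    [0,0,0],
    [0,0,0],
    [0,0,0],
    [0,0,0],
    [0,0,0],
    [0,0,0],
    [0,0,0],
  ],
  twist=[0,0,0,0,0,0,0,0,0,0],
  jaw=5,
  force=35,
)

```text
time: 4.57
position: [0.4933, 0.2314, 0.0825]
tool_rot: [0.784, 0.621, -0.0, -0.0]
ft_force: [1.2, -0.4, -0.4]
grip_width: 0.0284
```

Fingers still closing (28 mm).

step_arm(
  slide=[
    [0,0,0],
    [0,0,0],
    [0,0,0],
    [0,0,0],
    [0,0,0],
    [0,0,0],
  ],
  twist=[0,0,0,0,0,0],
)

```text
time: 5.07
position: [0.4934, 0.2314, 0.0825]
tool_rot: [0.784, 0.621, 0.0, 0.0]
ft_force: [0.5, -0.0, -1.6]
grip_width: 0.0135
```

step_arm(
  slide=[
    [0,0,-4],
    [0,0,-8],
    [0,0,-12],
    [0,0,-14],
    [0,0,-14],
    [0,0,-8],
    [0,0,0],
    [0,0,0],
  ],
  twist=[0,0,0,0,0,0,0,0],
)

```text
time: 5.73
position: [0.4935, 0.2314, 0.1431]
tool_rot: [0.784, 0.621, 0.0, 0.0]
ft_force: [0.0, -0.6, -2.3]
grip_width: 0.0132
```

```bash
python3 look.py 2 wrist scene
```

```text
5.7333 [0.49345561 0.2314422  0.14308019] tooly yaw -13.266950510639946 q6 26.64484081299932 [ 0.04897137 -0.60689688 -2.33696906] [-0.15826691  0.12244582  0.00865111] 0.01320096910368094
[[297.31863964   0.         257.09972438]
 [  0.         297.31863964 193.64085788]
 [  0.           0.           1.        ]] [0.51109352 0.31072323 0.28610425] [ 0.98202293 -0.11468828 -0.0169394   0.14896514]
```

View pics/wrist2.png

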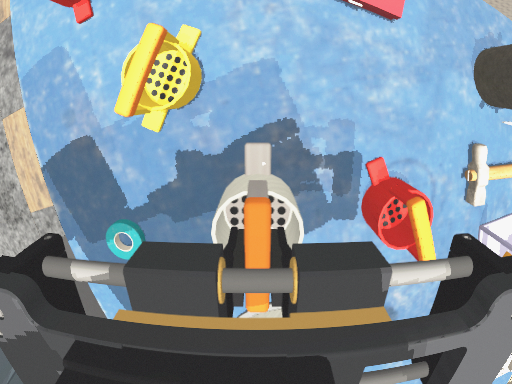

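View pics/scene2.png

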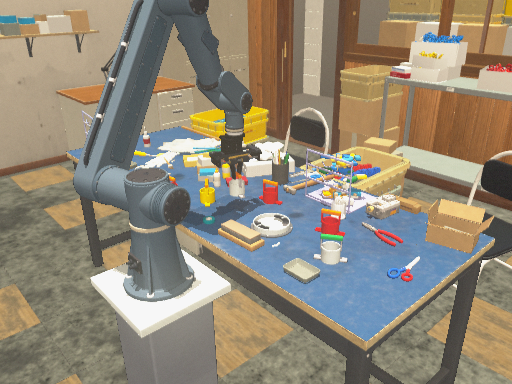

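The bar is held: width 13 mm, centred at col 257, ear at (257,155), and the scene view shows it lifted. Next I carry it over the pan.

step_arm(
  slide=[
    [-10,1.5,0],
    [-20,3,0],
    [-20,3,0],
    [-20,3,0],
    [-20,3,0],
    [-20,3,0],
    [-20,3,0],
    [-20,3,0],
    [-20,3,0],
    [-20,3,0],
    [-20,3,0],
    [-10,1.9,0],
    [0,0,0],
    [0,0,0],
    [0,0,0],
  ],
  twist=[0,0,0,0,0,0,0,0,0,0,0,0,-5,0,0],
)

```text
time: 7.08
position: [0.4749, 0.0095, 0.1422]
tool_rot: [0.757, 0.653, -0.0, -0.001]
ft_force: [-1.0, -0.0, -0.9]
grip_width: 0.0136
```

```bash
python3 look.py 3 wrist scene top; python3 - <<'E'
import cv2
a=cv2.imread('pics/scene3.png')[160:260,210:340];b=cv2.imread('pics/top3.png')[150:250,215:345]
cv2.imwrite('pics/z3.png',cv2.resize(cv2.vconcat([a,b]),None,fx=3,fy=3,interpolation=2)[:600])
E
```

```text
7.0833 [0.47492788 0.00951439 0.14219994] tooly yaw -8.416370491709355 q6 -3.9651781680685834 [-1.0167907  -0.04845703 -0.87951375] [-0.12293285  0.03306163 -0.02813867] 0.013594814382877202
[[297.31863964   0.         257.09972438]
 [  0.         297.31863964 193.64085788]
 [  0.           0.           1.        ]] [0.4860914  0.09007944 0.28522041] [ 0.98599161 -0.07284141 -0.0116202   0.14959831]
```

View pics/wrist3.png

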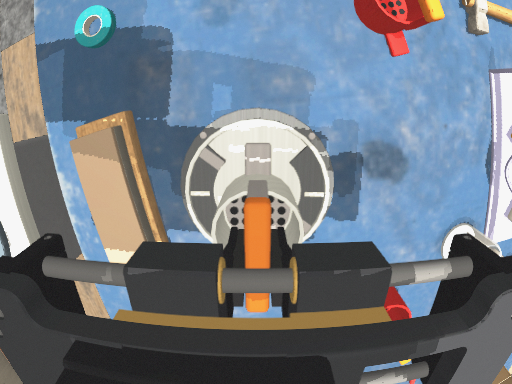

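View pics/z3.png

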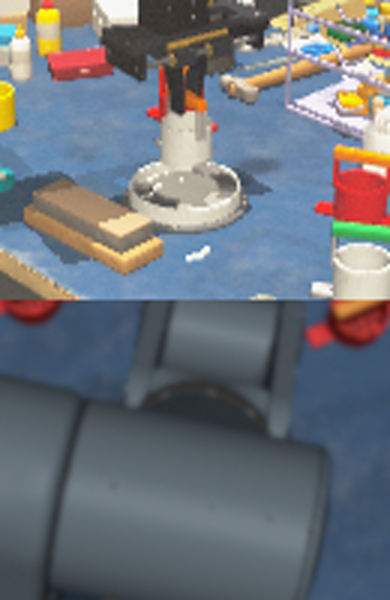

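The ear at (258,160) is midway between the white marks at (200,194) and (316,194), which lie level across the picture. The angle is right. I'll check the marks' midpoint in metres.

```bash
python3 - <<'E'
import pickle
from h import *
c=pickle.load(open('c3.pkl','rb'))['wrist']
q=fray(c,[[200,194],[316,194]],.026);v=q[1]-q[0];print(q,q.mean(0),np.linalg.norm(v),np.degrees(np.arctan2(v[1],v[0])))
E
```

```text
[[0.42166322 0.01786927 0.026     ]
 [0.527811   0.0021188  0.026     ]] [0.47473711 0.00999404 0.026     ] 0.10730997257301797 -8.440105793421077
```

The midpoint is (0.4747, 0.0100) at -8.4°, and the tool is at (0.4749, 0.0095) at -8.4°, so it's centred. The section should touch the floor at TCP z of about 0.0925. Lowering.

step_arm(
  slide=[
    [0,0,5],
    [0,0,8],
    [0,0,8],
    [0,0,8],
    [0,0,6],
    [0,0,5],
    [0,0,4],
    [0,0,2],
    [0,0,1],
    [0,0,1],
    [0,0,0.7],
    [0,0,0],
    [0,0,0],
  ],
  twist=[0,0,0,0,0,0,0,0,0,0,0,0,0],
)

```text
time: 8.32
position: [0.4755, 0.0096, 0.0941]
tool_rot: [0.756, 0.654, 0.0, 0.0]
ft_force: [1.2, -0.9, -2.5]
grip_width: 0.0138
```

```bash
python3 look.py 4 wrist
```

```text
8.3167 [0.47549834 0.00955091 0.09406103] tooly yaw -8.272009663390389 q6 -4.072502857935624 [ 1.22083054 -0.92010871 -2.45772275] [-0.04132794  0.04409467 -0.0517118 ] 0.013840880470422508
[[297.31863964   0.         257.09972438]
 [  0.         297.31863964 193.64085788]
 [  0.           0.           1.        ]] [0.48622255 0.09023439 0.23704432] [ 0.98605335 -0.07173356 -0.01066971  0.14979732]
```

View pics/wrist4.png

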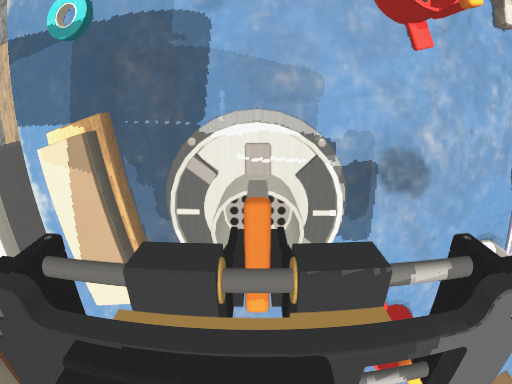

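The ear at (258,155) is well inside the slot. There's no contact force yet, so about 1.5 mm remains. Continuing gently.

step_arm(
  slide=[
    [0,0,0.7],
    [0,0,0.7],
    [0,0,0.7],
    [0,0,0.5],
    [0,0,0],
    [0,0,0],
  ],
  twist=[0,0,0,0,0,0],
)

```text
time: 8.87
position: [0.4758, 0.0096, 0.0923]
tool_rot: [0.756, 0.654, 0.0, 0.001]
ft_force: [-1.5, 0.6, 7.5]
grip_width: 0.0136
```

It is seated: 7.5 N upward and z 0.0923. I'll ease off slightly and make the quarter turn clockwise (positive about the downward tool z).

step_arm(
  slide=[
    [0,0,-0.4],
    [0,0,0],
    [0,0,0],
    [0,0,0],
    [0,0,0],
    [0,0,0],
    [0,0,0],
    [0,0,0],
    [0,0,0],
    [0,0,0],
  ],
  twist=[2,4,5,5,5,5,5,5,5,4],
)

```text
time: 9.7
position: [0.4757, 0.0095, 0.0923]
tool_rot: [0.95, 0.313, 0.0, 0.0]
ft_force: [-0.7, -0.5, 4.6]
grip_width: 0.0135
```

step_arm(
  slide=[
    [0,0,0],
    [0,0,0],
    [0,0,0],
    [0,0,0],
    [0,0,0],
    [0,0,0],
    [0,0,0],
    [0,0,0],
    [0,0,0],
    [0,0,0],
    [0,0,0],
    [0,0,0],
  ],
  twist=[5,5,5,5,5,5,5,5,4,1,0,0],
)

```text
time: 10.7
position: [0.4758, 0.0095, 0.0923]
tool_rot: [0.997, -0.072, 0.001, 0.0]
ft_force: [-0.5, -0.3, 6.2]
grip_width: 0.0137
```

```bash
python3 look.py 5 wrist
```

```text
10.7 [0.47578383 0.00952404 0.09234361] tooly yaw -98.20510395072755 q6 85.86517122202443 [-0.48981445 -0.2939307   6.1572114 ] [0.03746149 0.33730044 0.07064888] 0.013678859688698655
[[297.31863964   0.         257.09972438]
 [  0.         297.31863964 193.64085788]
 [  0.           0.           1.        ]] [ 0.55565549 -0.00248704  0.23544198] [-0.64703468  0.7476658   0.11294178 -0.0979088 ]
```

View pics/wrist5.png

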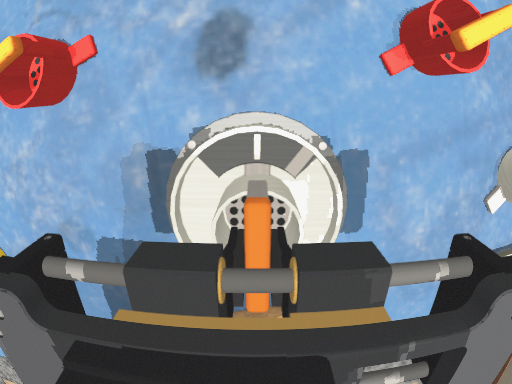

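The bar (col 257) now points at the white mark at (257,147), and the ear is out of sight under the lip. Releasing and rising.

step_arm(
  slide=[
    [0,0,0],
    [0,0,0],
    [0,0,0],
    [0,0,0],
    [0,0,0],
    [0,0,0],
    [0,0,0],
    [0,0,0],
    [0,0,0],
    [0,0,0],
  ],
  twist=[0,0,0,0,0,0,0,0,0,0],
  jaw=60,
)

```text
time: 11.58
position: [0.4754, 0.0096, 0.0916]
tool_rot: [0.997, -0.072, -0.0, -0.0]
ft_force: [0.2, -0.4, 0.8]
grip_width: 0.0594
```

step_arm(
  slide=[
    [0,0,-4],
    [0,0,-8],
    [0,0,-15],
    [0,0,-20],
    [0,0,-20],
    [0,0,-20],
    [0,0,-20],
    [0,0,-15],
    [0,0,-8],
    [0,0,0],
    [0,0,0],
  ],
  twist=[0,0,0,0,0,0,0,0,0,0,0],
)

```text
time: 12.5
position: [0.4752, 0.0096, 0.2219]
tool_rot: [0.997, -0.072, 0.0, 0.0]
ft_force: [-0.4, 0.1, 0.6]
grip_width: 0.06
```

```bash
python3 look.py 6 wrist scene; python3 - <<'E'
import pickle
from h import *
D=pickle.load(open('c6.pkl','rb'));c=D['wrist'];h=cv2.cvtColor(c['color'],cv2.COLOR_BGR2HSV)
m=((h[...,0]>5)&(h[...,0]<20)&(h[...,1]>150)&(h[...,2]>100)).astype(np.uint8);w=np.zeros_like(m);w[100:240,220:300]=1
v,u=np.nonzero(m&w);q=fray(c,np.c_[u,v],.099);print(cv2.minAreaRect((q[:,:2]*1000).astype(np.float32)),u.min(),u.max(),v.min(),v.max())
cv2.imwrite('pics/z6.png',cv2.resize(D['scene']['color'][160:275,200:370],None,fx=4,fy=4,interpolation=2))
E
```

```text
12.5 [0.47523651 0.00963872 0.22193828] tooly yaw -98.2669240563505 q6 85.9258982826584 [-0.35480234  0.06687892  0.55625942] [-0.00761026  0.16490552 -0.04872153] 0.05999600464481043
[[297.31863964   0.         257.09972438]
 [  0.         297.31863964 193.64085788]
 [  0.           0.           1.        ]] [ 0.55516574 -0.00248741  0.36497746] [-0.64658938  0.74799262  0.11322965 -0.09802171]
((476.99969482421875, 9.149030685424805), (13.462431907653809, 66.409912109375), 82.06922149658203) 250 264 155 223
```

View pics/wrist6.png

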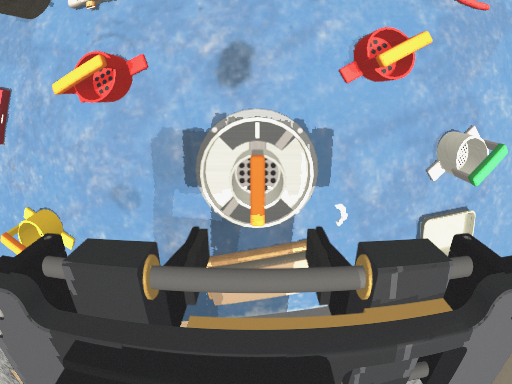

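View pics/z6.png

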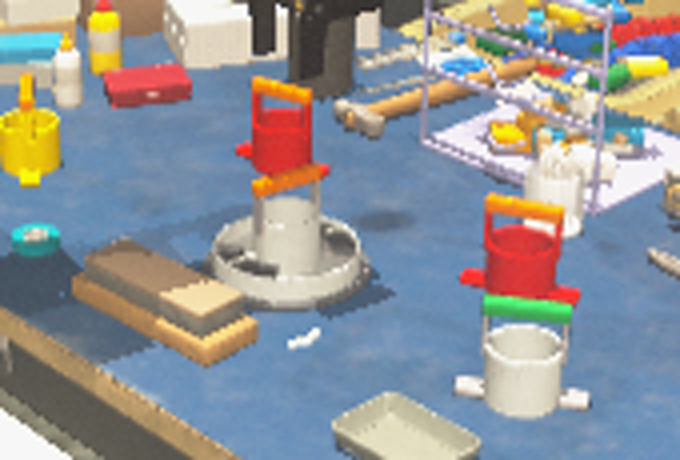

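The wrist view shows the bar (cols 250–264, rows 155–223) in line with both white marks, slots empty and the gripper clear. The scene crop shows the section upright in the pan and the green one untouched. Handing in.

```bash
python3 -c "
from rig import robot
robot.hand_in()"
```

```text
the job is handed in; nothing more can be done
```

I stacked the coarse section (orange bar, white barrel) on the pan, gave it a quarter turn clockwise, let go and handed the job in at about 12.5 s. The hand-in reports no verdict.

- **Seating:** I lowered it with its ears in the slots until it pressed back with 7.5 N at TCP z 0.092 m, where a seated section should be. I then turned it 90° clockwise.
- **Last checks:** After release, the bar centre measured (0.477, 0.009) m against the pan at (0.475, 0.010) m. The bar lies at about -8°, along the pan's white-mark axis at -8.4°, with the slots empty and the section upright. The gripper is about 130 mm above it, touching nothing. The arm never went near the green-barred section, and it still stood upright in the last pictures; I did not re-measure its position.
- **Disagreements:** The first top view put the bar's yaw at about 73°, while the ears and the wrist camera gave about 77°. I used 77°, and the grasp fitted. No check failed.

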